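# Lock the filter cell and hold its keyed cap home

### The job

Close up the filter cell on the bench: first swing the cell's lock ring, which has an upright post, round to its locked mark and leave it there, then pick up the knurled cap, set it over the spigot and turn it until its hidden keyways drop over the pins. Push the cap fully home against the spring and finish while still holding it down there; do not let go, and do not knock the petri dish, the vial or the ink jar about.

Things in the scene. Friction and masses are not known exactly. Their poses are not given: they have to be found in the camera images.
- mount: The filter cell's fixed grey base plate, 165 (x) x 190 (y) x 12 mm high; origin on the spigot's axis at the underside, z up. The plate reaches 107 mm to -x and 58 mm to +x of the axis. Place and yaw differ each time. On the axis stands a steel column, 62 mm across, whose flat top is the seat, 64 mm above the bench.
- mount_seat (a point): Point on the spigot's axis at the seat, 64 mm above the bench: the cap's origin lies here when fully home. Three round pins, 5 mm thick, 120 degrees apart, stick out of the spigot to 22 mm from the axis, upper edge 14 mm above the seat; which way they point differs each time and is not told.
- spigot_top (a point): Centre of the end of the steel spigot, 33 mm across, 97 mm above the bench (33 mm above the seat), with a 2 mm chamfer. A white sprung disc, 25 mm across, stands out 9 mm above it (top 106 mm above the bench) and is pressed down by the cap.
- lock_ring (a joint): Angle (rad) of the captive steel lock ring round the column, growing anticlockwise seen from above: 0 at the two-dot open mark, 1.20 where its lever points at the locked mark (a long dark line with a short one either side, on the base plate). Starts at 0 to 0.35, can go past the mark to 1.6; stays where it is left (about 2 N at the post moves it).
- lock_post (a point): Centre of the top of the lock ring's upright black round post, 13 mm in diameter, its top 62 mm and its foot 16 mm above the bench; it stands on the lever, 80 mm from the spigot's axis, in mount's frame at angle 2.50 + joint value (rad, anticlockwise from +x).
- cap: Loose knurled round aluminium cap, 57 mm across, 40 mm high, about 0.13 kg, mouth down on the bench to the left. Origin at the centre of its underside, z up. Bore 36 mm across, 34 mm deep, with three full-length keyways 10.5 mm wide, 120 degrees apart, inside the bore; they cannot be seen and their angle is not told, so feel for them.
- cap_top (a point): Centre of the cap's flat top, 40 mm above its underside (a nozzle 18 mm across stands 9 mm higher). Out of line, the cap rests on the pins, underside 14 mm above the seat; in line (at most 120 degrees of turning either way) it drops 6 mm to the sprung disc, and 5 N rising to 9 N pushes it the last 8 mm home. Let go, it springs back.
- petri_dish: Flat round covered glass dish, 69 mm across, 15 mm high; bystander. Origin at the centre of its underside.
- vial: Small glass vial with a screw cap, 22 mm across, 48 mm high; bystander. Origin at the centre of its underside.
- ink_jar: Small screw-lid pot, 43 mm across, 46 mm high; bystander. Origin at the centre of its underside.
Things that resemble listed ones, but are neither listed nor needed, are in the scene too. What is shaped like the cap but green or orange is not meant.

How it is judged (in metres and radians):
On the way, in this order (a step that is already met when the one before it is completed fails the run):
1. the lock ring stands at its locked mark while the cap still stands on the bench (value of joint lock_ring between 1.08 and 1.32 rad and height (world z) of cap below 0.02 m), for 0.2 s.
2. the cap is lifted off the bench (height (world z) of cap above 0.03 m), for 0.1 s.
At the end, for the whole second after the job is handed in: The cap is fully home: its underside within 3 mm of the seat, centred within 3 mm of the spigot's axis and tilted less than 0.10 rad, held there by the fingers (more than 3 N on it) against the spring through the last second; the lock ring is still within 0.12 rad of its locked mark (1.20) (z of cap in the frame of mount_seat below 0.003 m and horizontal distance between cap and mount_seat below 0.003 m and angle between cap's own z axis and vertical below 0.1 rad and contact force between the fingers and cap above 3 N and value of joint lock_ring between 1.08 and 1.32 rad); the arm keeps its last pose, push and grip.
It fails at once if the petri dish, the vial or the ink jar is pushed more than 30 mm or tipped over (distance of any of petri_dish, vial, ink_jar from where it was at the start of the episode above 0.03 m or angle between any of vial, ink_jar's own z axis and vertical above 0.6 rad).
It also fails if it takes over 72 s, if anything falls off the work surface, if the arm or the gripper's body presses on something with over 40 N, if the wrist force passes 120 N, or if a joint passes its speed limit or range.

### The arm

A 6-joint arm with a two-finger parallel gripper is mounted at the origin on a cart in front of the work surface, level with it; the furniture and walls round the work are solid. World frame = base frame: x ahead of the robot, y to its left, z up, the work surface at z = 0. Lengths are in mm, angles in rad, forces in N, time in s.
With the tool pointing down it reaches from about 300 to 775 mm from the base axis. Payload 14.6 kg.
Tool frame: the origin (TCP) lies on the centre line of the jaws, within the pads' length; the fingertips stand 19 mm ahead of it and the grasp point (between the pads) is the TCP (bot.tip_reach is the distance from the TCP to the fingertips, in mm); z points along the fingers, y is the line along which they close (so a half turn about z gives the same grasp; the last joint's range is limited). The gripper opens to 85 mm and grips with 20 to 120 N. Pads are 22 mm wide; open, the fingers measure 114 mm over their backs; the gripper's body (76 mm by 85 mm) begins 54 mm behind the grasp point. The pads swing forward as they close: fully open they stand 13 mm farther back than shut.
Start: joints at [1.269, 0.3, 1.521, -0, 1.321, -0.067], TCP at [127.955, 534.899, 220.381] pointing down, gripper open.
Joint ranges: [-3.03, 3.03], [-0.79, 2.21], [0.23, 2.52], [-1.04, 4.18], [0, 3.07], [-2.55, 2.55]. Speed limits (rad/s): [2.22, 2.22, 2.57, 3.14, 3.14, 3.14].

### API

Orientations are given as a unit quaternion [w, x, y, z].
In Python, from rig import bot gives the robot as it stands. Calls block until the motion is done:
- bot.move_to(position, orientation): joint-space move of the TCP to a pose.
- bot.servo_line(position, attitude=None, speed=150, until_force=None): straight line of the TCP; attitude=None keeps the orientation; speed is the mean speed in mm/s. With until_force (N) it stops when the force on the tool has changed by that much, and returns True; else False.
- bot.move_joints(angles): joint-space move.
- bot.move_gripper(opening, grip_force=None): finger opening in mm; grip_force is the grip in N (None keeps the last); returns when the fingers have stopped.
- bot.dwell(seconds).
- bot.ik(position, orientation): joint angles nearest the present ones, or None.
- bot.read_state(): the state.
- bot.read_camera(name): name is "scene" or "top"; returns a dict with "image" (480x640x3 uint8, blue, green, red), "depth" (480x640 float32, mm along the optical axis (not along the pixel's ray), 0 where there is no reading), "fovy" (degrees; the focal length in pixels is half the picture's height over the tangent of half this angle, whatever the lens; pixels are square), "cx", "cy" (the principal point, pixels), "eye" and "attitude" of the camera in the world. Camera axes: x right, y down, z forward; pixel columns grow to the right and rows downward; lengths in mm; the calibration is good to about 2 mm. A picture is of the moment at which its call begins.
A pose or a line that the arm cannot do raises bot.MotionError and nothing moves.
- bot.finish_job(): hands the job in; it is judged then, once.
The state is a dict: "clock": time; "joint_positions": joint angles; "qvel": joint speeds; "effort": joint torques, N m; "ee_pos": TCP position; "tool_rot": TCP orientation; "ft_force": force on the tool from outside, world axes, zero at the start; "moment": the same for the moment, N m; "grip_width": finger opening in mm; "grip_force": force on a finger pad.
Only numpy, scipy, OpenCV 4.12 (cv2) and the standard library are available. Lean on these libraries where they do the work, as an engineer would, in place of code of your own. Each camera call takes 0.05 s, during which the arm holds its last target. There are 200 camera calls.

## Working session

There is one attempt and no reset: what is moved stays moved. The work goes in short steps, each a Python script; the robot and the scene stay as the last script left them, time stands still between calls to the robot, and variables do not carry over. Pictures are saved under pics/ and viewed, at most 10 in all, crops included, and the job is handed in when it is done.

```bash
mkdir -p pics; ls
cat > h.py <<'E'
import numpy as np, cv2
from scipy.spatial.transform import Rotation as R
from rig import bot
def rot(q): return R.from_quat([q[1],q[2],q[3],q[0]])
def cloud(c):
    d=c["depth"]; h,w=d.shape; f=h/2/np.tan(np.radians(c["fovy"])/2)
    u,v=np.meshgrid(np.arange(w),np.arange(h))
    P=np.dstack([(u-c["cx"])/f*d,(v-c["cy"])/f*d,d])
    W=rot(c["attitude"]).apply(P.reshape(-1,3)).reshape(h,w,3)+np.array(c["eye"])
    W[d<=0]=np.nan
    return W
def down(yaw):  # tool z down, tool y axis at world angle yaw
    y=np.array([np.cos(yaw),np.sin(yaw),0]); z=np.array([0,0,-1.]); x=np.cross(y,z)
    q=R.from_matrix(np.c_[x,y,z]).as_quat(); return [q[3],q[0],q[1],q[2]]
E
python3 - <<'E'
from h import *
for n in("top","scene"):
    c=bot.read_camera(n); cv2.imwrite(f"pics/{n}0.png",c["image"]); np.savez(n+"0.npz",W=cloud(c),im=c["image"])
    print(n,c["eye"],c["attitude"],c["fovy"],c["cx"],c["cy"])
s=bot.read_state();print(s["tool_rot"],rot(s["tool_rot"]).as_matrix(),s["clock"])
E
```

```text
pics
top [ 333.38406517  -35.53940181 1252.15335305] [ 0.05492026 -0.69884982  0.71067745 -0.05941595] 43.17027003494514 324.23830070897435 239.6868367076481
scene [728.41039838 782.61420472 915.35912431] [-0.0537349   0.10490612  0.91188199 -0.39316474] 48.683389220078936 325.73351279283924 247.75716150786988
[-1.01128629e-04  1.17136723e-01  9.93115648e-01 -5.35860442e-04] [[-9.72557956e-01  2.32660518e-01 -3.26402721e-04]
 [ 2.32660734e-01  9.72557402e-01 -1.04065103e-03]
 [ 7.53269754e-05 -1.08803453e-03 -9.99999405e-01]] 0.1
```

View pics/top0.png

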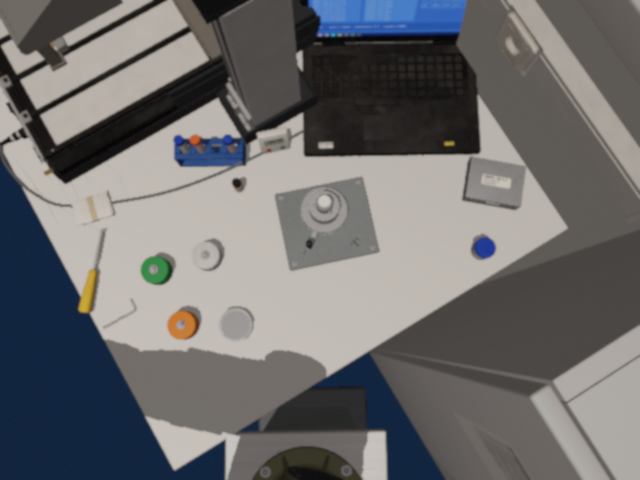

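View pics/scene0.png

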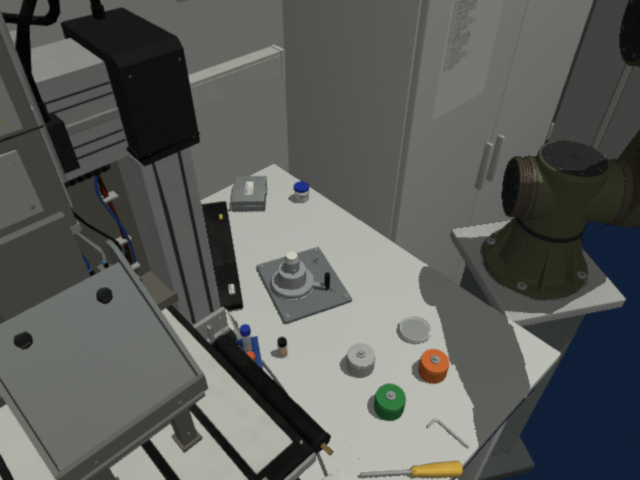

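Top view: silver cap at (207,255). Lookalikes are the green cap (155,270), the orange cap (182,324) and the flat petri dish (236,324). The silver one fits the description. The mount is at (326,222), spigot (324,203), post (309,243), locked mark about (355,242), vial (238,184) and ink jar (485,247).

Run:
```python
from h import *
d=np.load("top0.npz");W=d["W"];im=d["im"]
def fit(name,u,v,r,z0,z1):
    S=W[v-r:v+r,u-r:u+r].reshape(-1,3); S=S[(S[:,2]>z0)&(S[:,2]<z1)]
    (cx,cy),rad=cv2.minEnclosingCircle(S[:,:2].astype(np.float32))
    print(name,len(S),"mean",S.mean(0).round(1),"circ",round(cx,1),round(cy,1),round(rad,1)); return S
fit("cap",207,255,22,34,44); fit("capnoz",207,255,12,45,54)
fit("petri",236,324,25,8,22)
fit("vial",238,184,12,30,55); fit("ink",485,247,16,35,52)
fit("disc",324,203,14,99,112); fit("seat",324,208,32,56,70); fit("green",155,270,22,34,44)
fit("post",309,243,14,40,70)
# plate
m=((W[...,2]>7)&(W[...,2]<17)); m[:170]=0;m[275:]=0;m[:,:268]=0;m[:,385:]=0
S=W[m][:,:2].astype(np.float32); lo,hi=np.percentile(S,[.0,100],axis=0)
r=cv2.minAreaRect(cv2.convexHull(S)); print("plate",r,cv2.boxPoints(r).round(0).tolist())
for n,(u,v) in dict(mark=(355,242),bench=(300,300)).items(): print(n,W[v,u])
c=cv2.resize(im[170:280,190:390],(800,440),interpolation=cv2.INTER_CUBIC);cv2.imwrite("pics/crop1.png",c)
```

```text
cap 527 mean [504.5 194.6  40.2] circ 504.5 194.6 28.6
capnoz 56 mean [504.6 193.2  46.9] circ 504.2 195.1 26.5
petri 928 mean [365.  137.2  15.4] circ 362.3 140.2 38.4
vial 102 mean [650.5 131.9  44.8] circ 652.1 132.5 10.9
ink 365 mean [ 509.6 -368.1   46.3] circ 510.4 -368.9 22.3
disc 146 mean [595.7 -45.8 105.8] circ 594.8 -46.6 15.0
seat 464 mean [593.3 -45.6  64.7] circ 576.8 -37.3 52.6
green 543 mean [476.6 295.9  40.2] circ 476.9 296.8 28.7
post 43 mean [522.1 -14.2  59.5] circ 523.0 -14.2 6.5
plate ((573.1688842773438, -54.794281005859375), (220.76768493652344, 234.25320434570312), 0.555305540561676) [[462.0, 61.0], [464.0, -173.0], [685.0, -171.0], [682.0, 63.0]]
mark [ 529.98404875 -108.82624469   11.69952116]
bench [412.57139907   6.57168157   4.81253013]
```

View pics/crop1.png

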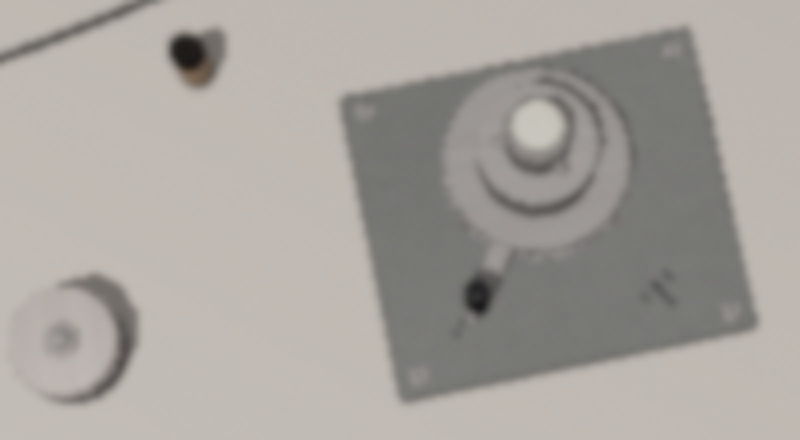

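Crop: silver cap with nozzle confirmed at crop (62,340). The lever and post (478,293) sit near the open mark, and the locked mark is at (660,290). The post is 79.6 mm from the axis, as expected. Next I'll cross-check the yaw and swing the ring.

Run:
```python
from h import *
W=np.load("top0.npz")["W"]
c=[W[int(170+v/4),int(190+u/4)][:2] for u,v in((352,104),(684,38),(745,320),(410,392))]
for a,b in((0,1),(3,2),(3,0),(2,1)): 
    d=c[b]-c[a]; print(a,b,np.arctan2(d[1],d[0]))
A=np.array([595,-46.2]); p0=2.728; p1=3.911
print("tip_reach",bot.tip_reach)
def pose(a,z): return [*(A+80*np.array([np.cos(a),np.sin(a)])),z],down(a+np.pi/2-2*np.pi)
bot.move_gripper(40); bot.move_to(*pose(p0,150))
s=bot.read_state();print(s["clock"],s["ee_pos"],s["joint_positions"])
print("hit",bot.servo_line(pose(p0,50)[0],until_force=8))
bot.move_gripper(19,20)
s=bot.read_state();print(s["clock"],s["ee_pos"],s["ft_force"],s["grip_width"])
```

```text
0 1 -1.3787883953986664
3 2 -1.3768649702267437
3 0 0.18118907676621562
2 1 0.17732484744968904
tip_reach 19.0
3.025 [521.8139126  -13.51014291 150.09281856] [-9.60803055e-02  3.08069898e-01  1.68226202e+00  4.75616451e-05
  1.15108306e+00  1.88687063e+00]
hit False
4.175 [521.94911879 -14.09918639  50.44484241] [ 0.01468321 -0.70947648 -0.34484557] 18.719303234047853
```

Run:
```python
from h import *
A=np.array([595,-46.2]); p0=2.728; p1=3.893+.015  # finger play trailing
def pose(a,z): return [*(A+80*np.array([np.cos(a),np.sin(a)])),z],down(a+np.pi/2-2*np.pi)
for a in np.linspace(p0,p1,9)[1:]:
    bot.servo_line(*pose(a,50),speed=60)
s=bot.read_state();print(s["clock"],s["ee_pos"],s["ft_force"],s["joint_positions"])
bot.move_gripper(40); bot.servo_line(pose(p1,150)[0],speed=200)
# above cap
bot.move_gripper(85); bot.move_to([504.5,194.7,140],down(np.arctan2(194.7,504.5)))
s=bot.read_state();print(s["clock"],s["ee_pos"],s["joint_positions"])
c=bot.read_camera("top");W=cloud(c);np.savez("top1.npz",W=W,im=c["image"])
m=(np.hypot(W[...,0]-595,W[...,1]+46)<95)&(np.hypot(W[...,0]-595,W[...,1]+46)>65)&(W[...,2]>40)&(W[...,2]<72)
S=W[m];print(len(S),S.mean(0)); d=S.mean(0)[:2]-A; print(np.hypot(*d),np.arctan2(d[1],d[0])%(2*np.pi))
cv2.imwrite("pics/crop2.png",cv2.resize(c["image"][160:290,170:390],(792,468),interpolation=cv2.INTER_CUBIC))
```

```text
6.975 [ 537.11970245 -101.39629941   49.91555277] [-0.05081954  0.39571752 -0.0941464 ] [-2.53563105e-01  4.94461958e-01  1.68369797e+00 -7.19775612e-05
  9.63635743e-01  5.55900777e-01]
9.6167 [504.89156348 193.84967422 140.06659466] [ 2.98955959e-01  3.59310024e-01  1.63845458e+00 -2.17498423e-04
  1.14366946e+00 -6.68771313e-02]
41 [537.04997892 -99.46548805  60.34232151]
78.71097229765823 3.8848944800031804
```

View pics/crop2.png

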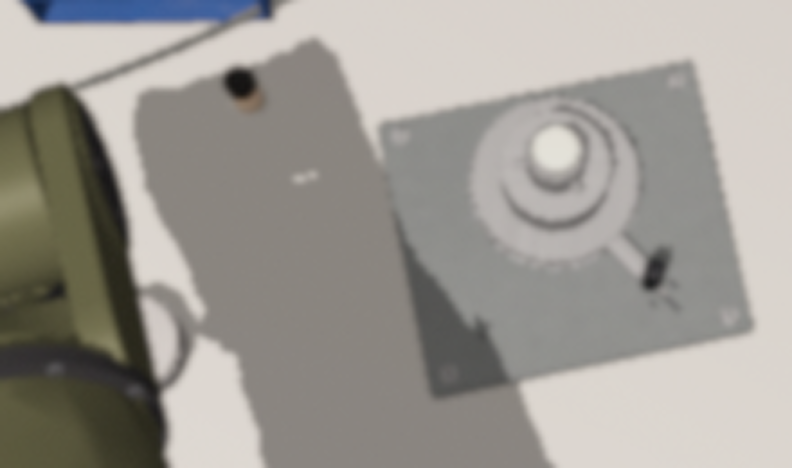

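The lever lines up with the long mark, with the post at angle 3.885, so the ring is locked. Next I grip the cap twice at 90° to centre it, lift it, and lower it onto the spigot by feel.

Run:
```python
from h import *
def st(l):
    s=bot.read_state();print(l,round(s["clock"],2),np.round(s["ee_pos"],2),"F",np.round(s["ft_force"],1),"w",round(s["grip_width"],1),"q6",round(s["joint_positions"][5],2),"gf",np.round(s["grip_force"],1));return s
C=[504.5,194.7,28]; y1=.37; y2=y1-np.pi/2
print(bot.servo_line(C,down(y1),until_force=10)); st("down")
bot.move_gripper(50,20); st("g1"); bot.move_gripper(85)
bot.servo_line(C,down(y2),speed=150); bot.move_gripper(50,60); st("g2")
bot.servo_line([504.5,194.7,165]); 
bot.move_to([595.2,-46,165],down(y2)); st("over")
print(bot.servo_line([595.2,-46,100],speed=30,until_force=6)); st("contact")
c=bot.read_camera("scene");cv2.imwrite("pics/s3.png",c["image"][180:400,180:480].repeat(2,0).repeat(2,1))
```

```text
False
down 10.57 [505.04 194.72  28.83] F [-1.1 -1.2 -0.6] w 85.2 q6 -0.07 gf 0.0
g1 11.01 [504.59 194.75  28.21] F [0.4 0.4 0.2] w 49.8 q6 -0.07 gf 0.0
g2 13.61 [504.49 194.68  28.  ] F [-0.4  0.   0.4] w 50.0 q6 1.5 gf 0.0
over 15.68 [595.02 -44.87 164.77] F [-0.7  0.2  0.3] w 50.1 q6 1.06 gf 0.0
False
contact 18.0 [595.28 -46.   100.17] F [0.4 0.3 0.3] w 50.3 q6 1.06 gf 0.0
```

View pics/s3.png

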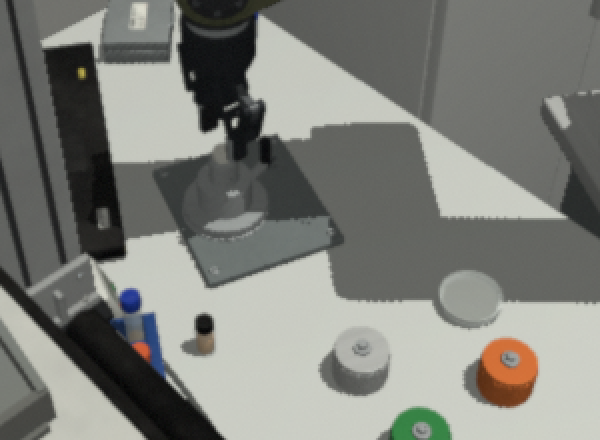

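Scene view: the silver cap is still on the bench at crop (361,358), and the gripper is empty around the spigot with 50 mm width and zero grip force. I'll raise it and re-measure the cap with both cameras.

Run:
```python
from h import *
bot.servo_line([595.2,-46,190],speed=250)
def fit(W,name,x,y,z0,z1,r=45):
    S=W[(np.hypot(W[...,0]-x,W[...,1]-y)<r)&(W[...,2]>z0)&(W[...,2]<z1)]
    if len(S)<5: return print(name,"none")
    (cx,cy),rad=cv2.minEnclosingCircle(S[:,:2].astype(np.float32)); print(name,len(S),np.nanmean(S,0).round(1),"circ",round(cx,1),round(cy,1),round(rad,1))
for n in("top","scene"):
    W0=np.load(n+"0.npz")["W"]; c=bot.read_camera(n);W1=cloud(c); cv2.imwrite(f"pics/{n}4.png",c["image"])
    for l,W in(("0",W0),("1",W1)):
        fit(W,n+l+" cap",504,195,35,43,60); fit(W,n+l+" disc",595,-46,100,112,25); fit(W,n+l+" dish",362,140,9,20,60); fit(W,n+l+" vial",651,132,38,52); fit(W,n+l+" ink",510,-368,40,50)
```

```text
top0 cap 463 [504.4 194.7  40. ] circ 504.5 194.6 28.6
top0 disc 140 [595.9 -45.7 106.1] circ 594.8 -46.6 15.0
top0 dish 901 [365.2 137.3  15.4] circ 365.1 137.5 34.7
top0 vial 75 [651.4 132.3  46.9] circ 651.9 133.1 10.1
top0 ink 329 [ 509.9 -368.5   46.3] circ 510.4 -368.9 22.3
top1 cap 464 [504.5 194.9  40.1] circ 504.6 194.5 28.6
top1 disc none
top1 dish 558 [367.3 148.6  15.2] circ 368.0 153.9 39.6
top1 vial 79 [651.2 132.1  47.2] circ 651.7 132.5 10.7
top1 ink 329 [ 510.1 -368.4   46.2] circ 510.4 -368.4 22.3
scene0 cap 448 [503.8 198.8  40.4] circ 502.1 196.2 29.6
scene0 disc 96 [595.7 -41.6 106.3] circ 595.7 -41.7 15.7
scene0 dish 690 [364.4 141.2  15.8] circ 364.5 138.6 36.3
scene0 vial 89 [650.8 136.3  46.9] circ 650.5 135.4 10.7
scene0 ink 133 [ 509.5 -364.6   46.4] circ 508.4 -368.0 23.2
scene1 cap 453 [504.1 198.8  40.4] circ 503.8 196.9 29.8
scene1 disc 93 [595.4 -41.9 106.5] circ 593.8 -43.8 13.8
scene1 dish 694 [364.5 141.2  15.8] circ 362.8 139.5 35.9
scene1 vial 85 [650.8 136.4  47.1] circ 651.1 135.2 10.7
scene1 ink 43 [ 496.6 -363.6   46.9] circ 500.7 -367.3 21.3
```

View pics/top4.png

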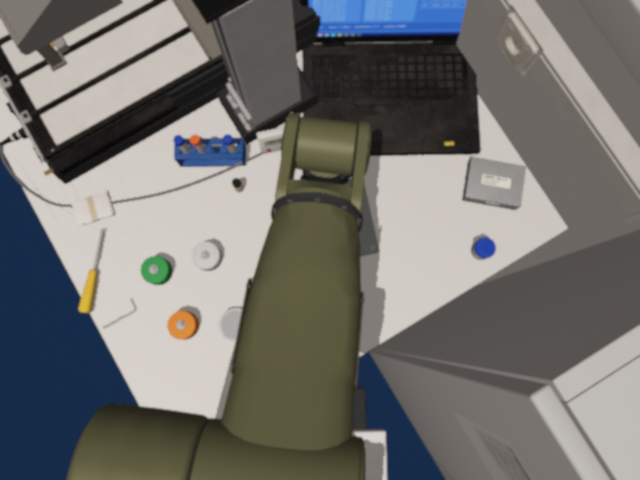

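Top view: the cap is still at (207,255), exactly where it was, so the fingers never touched it. I'll project the reported TCP into the scene picture to see where the fingers really are.

Run:
```python
from h import *
bot.move_gripper(85)
s=bot.read_state(); print(s["ee_pos"],s["clock"],s["grip_width"],rot(s["tool_rot"]).as_matrix().round(2).tolist())
c=bot.read_camera("scene"); im=c["image"].copy()
f=240/np.tan(np.radians(c["fovy"])/2)
def px(p):
    q=rot(c["attitude"]).inv().apply(np.array(p)-c["eye"]); return (q[:2]/q[2]*f+[c["cx"],c["cy"]])
M=rot(s["tool_rot"]).as_matrix(); T=np.array(s["ee_pos"])
pts=dict(tcp=T,tip=T+19*M[:,2],f1=T+42*M[:,1],f2=T-42*M[:,1],disc=[595.2,-46,106])
u0,v0=180,120; Z=4
cr=cv2.resize(im[v0:v0+150,u0:u0+200],None,fx=Z,fy=Z,interpolation=cv2.INTER_CUBIC)
for k,p in pts.items():
    x,y=(px(p)-[u0,v0])*Z; cv2.circle(cr,(int(x),int(y)),4,(0,0,255),1); cv2.putText(cr,k,(int(x)+5,int(y)),0,.5,(0,0,255),1)
cv2.imwrite("pics/s5.png",cr)
W=cloud(c); S=W[(np.hypot(W[...,0]-595,W[...,1]+46)<130)&(W[...,2]>125)&(W[...,2]<260)]
for a in range(125,260,15):
    Q=S[(S[:,2]>=a)&(S[:,2]<a+15)]
    if len(Q): print(a,len(Q),np.percentile(Q,[2,98],axis=0)[:,:2].round(0).tolist())
```

```text
[595.17703252 -45.99022941 189.82077556] 19.1 85.15699845974117 [[0.93, 0.36, -0.0], [0.36, -0.93, 0.0], [-0.0, -0.0, -1.0]]
200 2 [[576.0, -84.0], [613.0, -4.0]]
215 92 [[570.0, -91.0], [622.0, 7.0]]
230 124 [[568.0, -90.0], [623.0, 8.0]]
245 88 [[580.0, -91.0], [624.0, 8.0]]
```

View pics/s5.png

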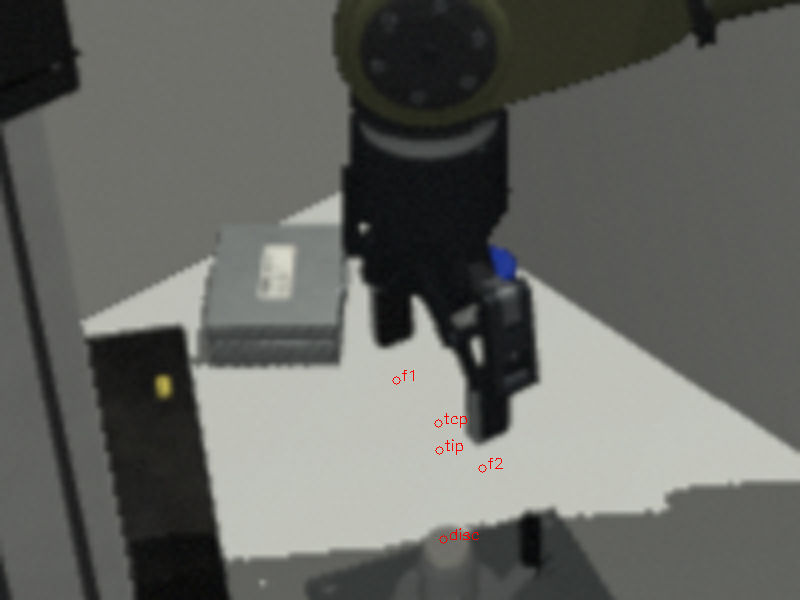

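Scene crop: the fingers are in the right place laterally, but the real tips (487,440) sit about 28 mm higher than the reported TCP implies. They closed above the cap, so I'll find the true tip height by touching the bench beside it.

```bash
cat >> h.py <<'E'
def st(l):
    s=bot.read_state();print(l,round(s["clock"],2),np.round(s["ee_pos"],2),"F",np.round(s["ft_force"],1),"w",round(s["grip_width"],1),"q6",round(s["joint_positions"][5],2),"gf",np.round(s["grip_force"],1));return s
E
python3 - <<'E'
from h import *
C=np.array([504.5,194.7]); y1=.37; y2=y1-np.pi/2
bot.move_to([*C,110],down(y1))
bot.servo_line([*C,10],speed=150,until_force=10); st("a")
print(bot.servo_line([*C,-40],speed=25,until_force=5)); s=st("touch")
z=s["ee_pos"][2]+16
bot.servo_line([*C,z],speed=60); bot.move_gripper(50,20); st("g1")
E
```

```text
a 21.02 [505.12 194.67  10.83] F [ 0.5 -0.1  0.1] w 84.8 q6 -0.07 gf 0.0
True
touch 22.31 [504.57 194.73 -23.88] F [-2.9 -1.2  9.3] w 85.1 q6 -0.07 gf 4.6
g1 23.12 [504.43 194.65  -7.98] F [-0.2 -0.7  0.8] w 55.7 q6 -0.07 gf 21.6
```

The open tips touch the bench at TCP z = −24, and the cap is now gripped (w 55.7 mm). I re-grip at 90°, lift and carry.

Run:
```python
from h import *
C=np.array([504.5,194.7]); y2=.37-np.pi/2; g=-8
bot.move_gripper(85); bot.servo_line([*C,g],down(y2),speed=150); bot.move_gripper(50,60); st("g2")
bot.servo_line([*C,135]); st("lift")
bot.move_to([595.2,-46,135],down(y2)); bot.dwell(.2); st("over")
print(bot.servo_line([595.2,-46,g+79.5],speed=35,until_force=6)); st("contact")
c=bot.read_camera("scene");cv2.imwrite("pics/s6.png",cv2.resize(c["image"][170:300,220:400],(720,520),interpolation=cv2.INTER_CUBIC))
```

```text
g2 25.64 [504.72 194.77  -7.5 ] F [-2.   0.1  6.2] w 54.9 q6 1.5 gf 63.8
lift 26.74 [504.06 194.54 134.03] F [ 0.1  0.4 -1.5] w 54.9 q6 1.5 gf 63.4
over 27.95 [595.16 -44.71 135.11] F [-0.4  0.  -0.5] w 54.7 q6 1.06 gf 63.4
False
contact 29.92 [595.29 -45.91  71.62] F [ 1.1  3.6 -1.4] w 54.9 q6 1.06 gf 63.5
```

View pics/s6.png

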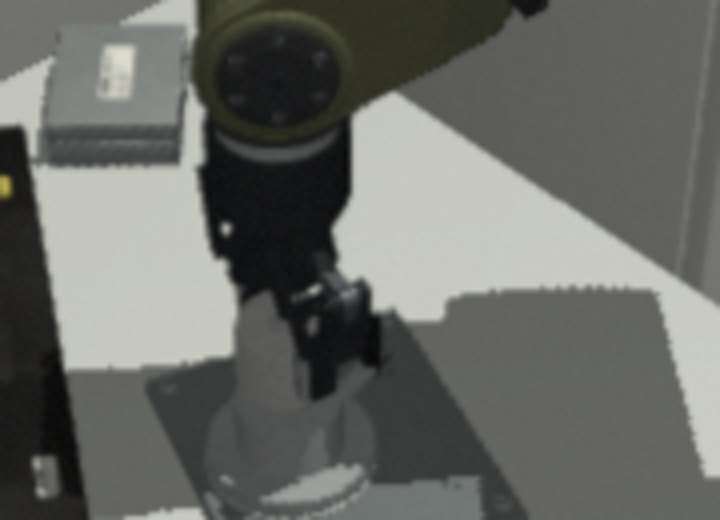

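The cap is over the spigot at crop (275,350), with only a small side force. Now I press onto the pins and turn, watching the force and height.

Run:
```python
from h import *
y=.37-np.pi/2; X=np.array([595.3,-45.4])
print(bot.servo_line([*X,60],speed=15,until_force=5)); s=st("pins"); zp=s["ee_pos"][2]
hold=zp-1.0; found=False
for i in range(24):
    y+=.1
    bot.servo_line([*X,hold],down(y),speed=20)
    s=bot.read_state(); F=s["ft_force"]
    print(i,round(s["clock"],1),np.round(s["ee_pos"],1),np.round(F,1),np.round(s["moment"],2))
    if i==0: F0=max(F[2],3)
    elif F[2]<.4*F0: found=True; break
    if F[2]>40: hold+=.5
    if s["clock"]>52: break
print(found,y)
```

```text
True
pins 30.53 [595.14 -45.77  62.98] F [ 0.3 -1.2  3.6] w 55.0 q6 1.06 gf 64.0
0 30.8 [595.5 -45.6  62.3] [ 0.2 -0.5  4.5] [-0.05 -0.05  0.01]
1 31.0 [595.3 -44.8  62.2] [-0.9  5.3  6.5] [ 0.82  0.19 -0.26]
2 31.3 [595.2 -44.7  62.2] [-1.2  6.6  4.5] [ 0.93  0.26 -0.8 ]
3 31.5 [595.1 -44.8  62.1] [-1.6  5.3  6.1] [ 0.83  0.33 -1.14]
4 31.8 [595.4 -44.5  62.1] [-0.1  7.6  4. ] [ 1.19 -0.06 -1.34]
5 32.0 [595.2 -44.8  62. ] [-1.3  4.5  5.7] [ 0.9   0.29 -1.  ]
6 32.3 [595.  -45.1  62. ] [-4.3  4.8  5.4] [ 0.71  0.5  -1.12]
7 32.5 [595.  -45.2  61.9] [-3.4  4.6  4.8] [ 0.64  0.62 -1.5 ]
8 32.8 [595.  -45.4  61.9] [-4.4  1.4  4.8] [ 0.37  0.73 -1.2 ]
9 33.0 [595.1 -45.5  61.8] [-4.6  0.8  3.1] [ 0.19  0.67 -0.99]
10 33.3 [595.2 -45.5  61.8] [-4.  -0.2  2.4] [ 0.14  0.59 -1.19]
11 33.5 [595.3 -45.2  61.9] [-3.2  3.   2.6] [ 0.56  0.42 -1.18]
12 33.8 [595.4 -45.7  61.9] [-0.8 -1.1  0.3] [-0.24  0.23 -1.2 ]
True 0.09920367320510359
```

Contact came at z = 63, which matches the sprung disc (64) rather than the pins (70). The turning moment then rose at once to about −1.2 N m, so the keyways were already engaged. I'll unwind the twist and push home.

Run:
```python
from h import *
y=.0992; X=np.array([595.3,-45.6])
for d in(.1,.2,.3):
    bot.servo_line([*X,62.5],down(y-d),speed=20); s=st(d); print(np.round(s["moment"],2))
    if abs(s["moment"][2])<.25: break
for z in(61,59,57,56,55):
    bot.servo_line([*X,z],speed=15); s=st(z); print(np.round(s["moment"],2))
    if s["ft_force"][2]>30: break
```

```text
0.1 34.03 [595.62 -45.69  62.83] F [-0.3 -1.1  4.1] w 54.4 q6 -0.14 gf 67.4
[-0.13  0.02 -0.07]
61 34.28 [595.58 -45.68  61.18] F [ 1.6 -0.9  3.7] w 54.8 q6 -0.14 gf 67.5
[-0.13 -0.15 -0.01]
59 34.57 [595.6  -45.68  59.28] F [ 0.5 -1.3  5. ] w 54.8 q6 -0.14 gf 67.6
[-0.16 -0.08 -0.  ]
57 34.85 [595.61 -45.69  57.34] F [ 0.3 -0.9  6.4] w 54.9 q6 -0.14 gf 67.7
[-0.16 -0.01  0.02]
56 35.1 [595.6  -45.68  56.37] F [-0.5 -1.3  6.8] w 54.6 q6 -0.14 gf 67.8
[-0.12 -0.   -0.04]
55 35.35 [595.71 -45.65  56.08] F [-4.   0.1 13.6] w 54.9 q6 -0.14 gf 68.4
[-0.09  0.6  -0.04]
```

The force followed the spring curve and then met a hard stop at z = 56.1 (expected 56), so the cap is home. A quick check of the ring and bystanders, then I hand in.

Run:
```python
from h import *
bot.dwell(.5); s=st("settled"); print(np.round(s["moment"],2))
c=bot.read_camera("scene");W=cloud(c)
for n,x,y,z0,z1 in(("dish",364,141,9,20),("vial",651,136,38,52),("ink",510,-365,40,50)):
    S=W[(np.hypot(W[...,0]-x,W[...,1]-y)<45)&(W[...,2]>z0)&(W[...,2]<z1)];print(n,len(S),S.mean(0).round(1))
cv2.imwrite("pics/s7.png",cv2.resize(c["image"][190:310,230:380],(750,600),interpolation=cv2.INTER_CUBIC))
```

```text
settled 35.85 [595.69 -45.65  56.1 ] F [-3.5 -0.2 13.6] w 54.4 q6 -0.14 gf 68.4
[-0.07  0.59  0.04]
dish 687 [364.4 140.8  15.9]
vial 89 [650.7 136.1  46.5]
ink 0 [nan nan nan]<stdin>:5: RuntimeWarning: Mean of empty slice.
  ret = um.true_divide(
```

View pics/s7.png

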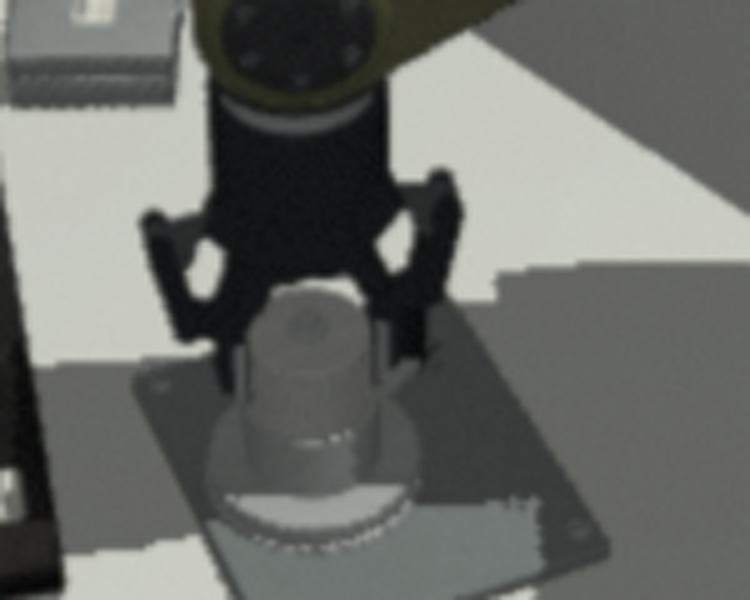

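The cap sits flush on the column at (312,400), level between the fingers. The lever at (400,380) is still pointing to the locked side.

```bash
python3 -c "
from rig import bot
print(bot.finish_job())"
```

```text
the job is handed in; nothing more can be done
None
```

I handed the job in at about 36 s with the lock ring at its locked mark and the cap fully home, still gripped and held down at about 14 N; the dish and vial had not moved, and the ink jar was hidden behind the arm in the last picture, but the arm never went near it.

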